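# Push a sample box home and snap the clamp on a tube shaker

## Robot

A 6-joint arm with a two-finger parallel gripper is mounted at the origin on a cart in front of the work surface, level with it; the furniture and walls round the work are solid. World frame = base frame: x ahead of the robot, y to its left, z up, the work surface at z = 0. Lengths are in m, angles in rad, forces in N, time in s.
With the tool pointing down it reaches from about 0.35 to 0.85 m from the base axis. Payload 8.1 kg.
Tool frame: the origin (TCP) lies at the very end of the fingers, on their centre line; the grasp point (between the pads) lies 19 mm behind it; z points along the fingers, y is the direction in which the jaws open and shut (so a half turn about z gives the same grasp; the last joint's range is limited). The gripper opens to 93 mm and grips with 3 to 60 N. Pads are 15 mm wide; open, the fingers measure 128 mm over their backs; the gripper's body (75 mm by 188 mm) begins 65 mm behind the grasp point.
Start: joints at [-1.3, 0.13, 1.488, -0, 1.523, -0.085], TCP at [0.209, -0.562, 0.198] pointing down, gripper open.
Joint ranges: [-2.96, 2.96], [-0.89, 2.26], [0.02, 2.5], [-1.34, 4.48], [0, 2.73], [-2.66, 2.66]. Speed limits (rad/s): [2.39, 2.39, 2.79, 3.14, 3.14, 3.14].

## Interface

Orientations are given as a rotation vector (axis times angle).
In Python, from plant import robot gives the robot as it stands.
- The arm moves only by the shell command python3 -m inch 'ROWS' [FORCE]. ROWS is JSON, a list that holds one entry, the list of rows, each a list of 7 numbers: the shift along the tool's x, y, z in cm, then the turn, a rotation vector about the tool's x, y, z in degrees, then the gripper command: -1 is fully open, 1 is shut, values between are in proportion. A call has 1 to 5 rows; each row shifts and turns the commanded pose from where the row before left it, along the tool's axes as they then stand; what a row does not reach is not made up. A row lasts 1/10 s, in which the tool goes at most 50 mm and 8.59 degrees, less where a joint would pass 70% of its speed; a pose out of reach is approached as far as the arm can. A call with a gripper value outside its range is refused whole. The fingers move at their own pace and stop on an object; FORCE is the grip in N (left out, the last holds). Time passes only in rows, so rows that do not move let the fingers close. It gives the time, the measured TCP pose, the force and the opening at its end, in the units of the state.
- robot.read_state(): the state, without advancing time (a new reading comes with each control period).
- robot.read_camera(name): name is "side" or "top"; returns a dict with "image" (420x560x3 uint8, blue, green, red), "K" (3x3 intrinsics, pixels), "distortion" ([k1, k2, p1, p2, k3] as OpenCV has them; the pictures are not rectified), "R" (3x3) and "t" (3): a world point X has camera coordinates R X + t. Camera axes: x right, y down, z forward; pixel columns grow to the right and rows downward; lengths in m; the calibration is good to about 2 mm. A picture is of the moment at which its call begins. There is no depth.
- robot.close_job(): hands the job in, once; it reports no verdict.
The state is a dict: "t": time; "q": joint angles; "dq": joint speeds; "joint_torque": joint torques, N m; "tool_pos": TCP position; "orientation": TCP orientation; "force": force on the tool from outside, world axes, zero at the start; "wrist_torque": the same for the moment, N m; "opening": finger opening in m.
Only numpy, scipy, OpenCV 4.12 (cv2) and the standard library are available. Lean on these libraries where they do the work, as an engineer would, in place of code of your own. Each camera call takes 0.05 s, during which the arm holds its last target. There are 200 camera calls.

## Task

Secure the white sample box on the tube shaker. With the fingertips push the box along the platform, between the two rails, until it sits fully home against the stop; then push the clamp's orange lever over and down, past its dead point, until it snaps into lock with the rubber foot pressing on the box. Only push, never lift or tip the box; leave the reagent bottle, the glass beaker and the petri dish beside the shaker where they stand, and finish clear of everything.

Things in the scene. Friction and masses are not known exactly. Their poses are not given: they have to be found in the camera images.
- shaker: tube shaker, fixed: light grey housing, dark front panel (-x side), aluminium platform 130 (x) x 250 (y) mm, top 78 mm up. Origin on the bench under the platform's middle; x to its rear, y left, z up ('shaker axes'). On it, along +y: free platform; nest of 2 rails, 13 mm high, 76.4 mm apart, y 2 to 27 mm, with mouths flaring out from y 2 to -34 mm; stop plate, face at y 26 mm, 36 mm high; block with the steel toggle clamp
- nest_home (a point): the point on the platform top (shaker x 0, y -10 mm, z 78 mm) over which the box's origin lies when the box is fully home. Axes as the shaker's. The box goes home by moving in +y.
- sample_box: white card freezer box with tubes, closed, 71.5 x 71.5 x 50 mm, about 0.25 kg, loose on the platform 50 to 72 mm short of home on the -y side, up to 5 mm off the nest's centre line, turned up to 0.12 rad. Origin: centre of its underside; x, y along its sides, z up; at home its axes are the shaker's
- lever_end (a point): on the orange lever's pushing face, mid-width (20 mm), 22 mm from its free end; point y runs along the lever to that end, point z points out of the face (push along -z). In shaker axes, x 0, it starts at y 85, z 242 mm (lever nearly upright, face to -y), passes (111, 239), (128, 226), (138, 205), (143, 189) and locks at (147, 172), lever level towards +y, face up. Lever pivot 90 mm from this point
- clamp_lever (a joint): angle of lever against hold-down arm: 0 rad as found (open), grows as the lever is pushed. Moves freely to about 1.8, where the foot meets a box that is home; the push then rises to about 5 N at lever_end and falls to nothing at the dead point, about 2.15; past it the clamp's own spring snaps it on to its stop at 2.335 (locked) and keeps it there. Let go before the dead point, it springs back
- clamp_foot: black rubber foot, 23 mm across, at the end of the hold-down arm that swings down on to the box as the lever goes over; sprung; origin: centre of its underside. Open, it hangs about 105 mm over the platform above the nest, the arm's top about 135 mm over it (keep the hand's body clear); locked, it presses on the middle of the box's lid with about 16 N
- bottle_pink: small reagent bottle with blue cap and pink contents, 56 mm wide, 105 mm tall, loose, left of the shaker; origin: centre of its underside. Bystander.
- glass_beaker: small clear beaker, 57 mm wide, 70 mm tall, loose, right of the shaker; origin: centre of its underside. Bystander.
- petri: lidded petri dish, 71 mm wide, 15 mm high, loose, right of the shaker; origin: centre of its underside. Bystander.
Not all that is in view belongs to the job. Leave any green or yellow look-alike of the sample_box alone.

How it is judged:
By the outcome, as a careful person would: the job done as asked, in the order asked, and still so for the second after the job is handed in, with the robot touching nothing.
It also fails if it takes over 45 s, if anything falls off the work surface, if the arm or the gripper's body presses on something with over 40 N, if the wrist force passes 120 N, or if a joint passes its speed limit or range.

## Working session

There is one attempt and no reset: what is moved stays moved. The work goes in short steps, Python scripts to look and compute and a shell command to move; the robot and the scene stay as the last step left them, time stands still between calls to the robot, and variables do not carry over. Pictures are saved under pics/ and viewed, about 8 in all and at most 12, crops included, and the job is handed in when it is done.

```bash
ls; mkdir -p pics; python3 - <<'E'
from plant import robot
import cv2
s=robot.read_state();print(s['t'],s['tool_pos'],s['orientation'],s['opening'])
for n in("top","side"):
    c=robot.read_camera(n);cv2.imwrite(f"pics/{n}0.png",c["image"]);print(n,c["K"],c["distortion"],c["R"],c["t"])
E
```

```text
pics
0.0 [ 0.20884437 -0.56184244  0.19718326] [-3.09022640e+00 -5.55593476e-01  2.81751547e-04] 0.0930397589010175
top [[505.76398243   0.         287.40915971]
 [  0.         505.76398243 205.48832814]
 [  0.           0.           1.        ]] [-0.08395984  0.          0.          0.          0.        ] [[ 0.02516645 -0.99966008 -0.00680983]
 [-0.98641651 -0.02372579 -0.16254093]
 [ 0.16232411  0.0108079  -0.9866783 ]] [-0.0151036   0.47974155  1.59608245]
side [[391.85616699   0.         272.11016872]
 [  0.         391.85616699 203.09342524]
 [  0.           0.           1.        ]] [0.01853992 0.         0.         0.         0.        ] [[-0.92871048 -0.3700476   0.02369857]
 [-0.17276395  0.37526526 -0.91067481]
 [ 0.32809978 -0.84984749 -0.41244366]] [0.44406814 0.25431434 0.91025547]
```

View pics/top0.png

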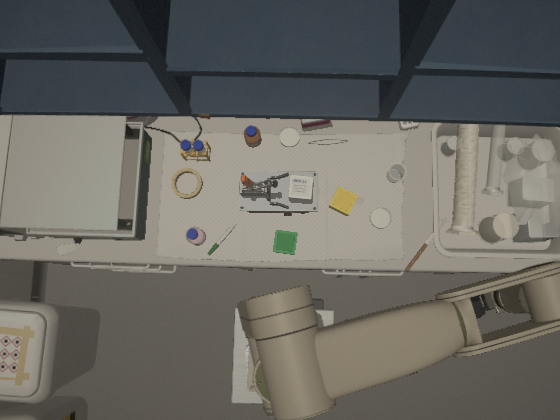

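View pics/side0.png

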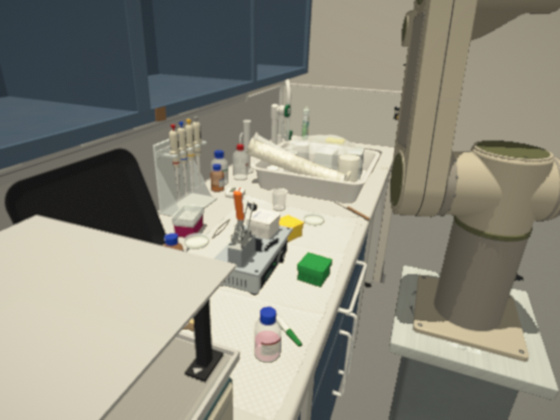

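The top view shows the shaker at about (278,191), the white box at (300,187), the lever (orange) near (247,181), and the yellow and green look-alikes beside it. I'll enlarge it.

```bash
cat > h.py <<'E'
import numpy as np, cv2
from plant import robot
from scipy.spatial.transform import Rotation as Ro
def ray(c,uv):
    p=cv2.undistortPoints(np.array(uv,float).reshape(-1,1,2),c["K"],np.array(c["distortion"])).reshape(-1,2)
    d=np.c_[p,np.ones(len(p))]@np.array(c["R"]); o=-np.array(c["R"]).T@np.array(c["t"]); return o,d
def onz(c,uv,z):
    o,d=ray(c,uv); return o+d*((z-o[2])/d[:,2])[:,None]
def proj(c,X):
    return cv2.projectPoints(np.array(X,float).reshape(-1,3),cv2.Rodrigues(np.array(c["R"]))[0],np.array(c["t"]),c["K"],np.array(c["distortion"]))[0].reshape(-1,2)
E
python3 - <<'E'
import cv2,numpy as np
t=cv2.imread("pics/top0.png")[160:225,225:335];s=cv2.imread("pics/side0.png")[180:290,200:320]
cv2.imwrite("pics/c1.png",cv2.resize(t,None,fx=7,fy=7,interpolation=cv2.INTER_CUBIC))
cv2.imwrite("pics/c2.png",cv2.resize(s,None,fx=5,fy=5,interpolation=cv2.INTER_CUBIC))
E
```

```text
(no output)
```

View pics/c1.png

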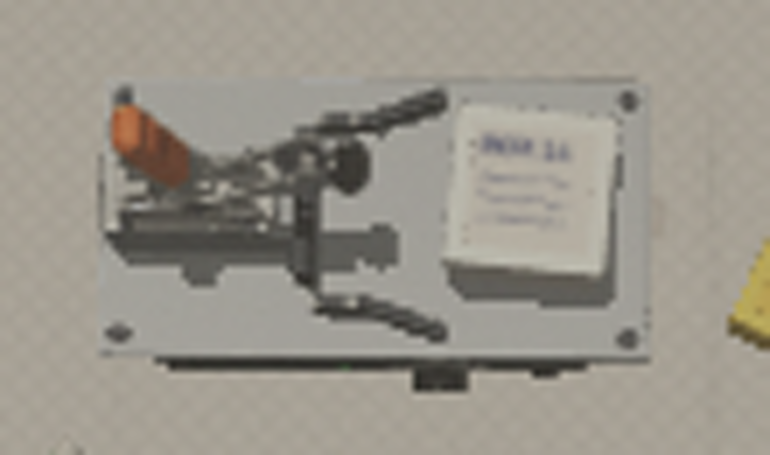

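View pics/c2.png

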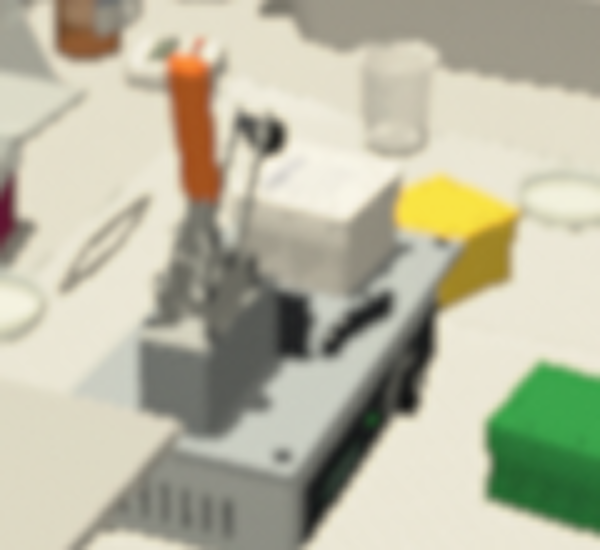

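```bash
cat > m.py <<'E'
from h import *
c=robot.read_camera("top")
f=lambda P:np.array([[225+(x+.5)/7-.5,160+(y+.5)/7-.5] for x,y in P])
pl=onz(c,f([(104,80),(640,80),(650,357),(100,355)]),.078)
sc=onz(c,f([(124,95),(628,101),(628,338),(118,332)]),.078)
bx=onz(c,f([(463,103),(617,120),(605,275),(445,262)]),.128)
for n,P in(("plat",pl),("screw",sc),("box",bx)):
    print(n,P[:,:2].round(4).tolist(),P.mean(0).round(4),[np.linalg.norm(P[i]-P[i-1]).round(4) for i in range(4)],[np.degrees(np.arctan2(*(P[i]-P[j])[[1,0]])).round(1) for i,j in((0,1),(3,2),(0,3),(1,2))])
# mask of white box top
im=c["image"].astype(int)
hsv=cv2.cvtColor(c["image"],cv2.COLOR_BGR2HSV);print(hsv[185:192:3,290:312:4].tolist())
E
python3 m.py
```

```text
plat [[0.5816, 0.1525], [0.5873, -0.0922], [0.4596, -0.0987], [0.4546, 0.149]] [0.5208 0.0277 0.078 ] [np.float64(0.1271), np.float64(0.2447), np.float64(0.1279), np.float64(0.2478)] [np.float64(91.3), np.float64(91.2), np.float64(1.5), np.float64(2.9)]
screw [[0.5748, 0.143], [0.5774, -0.0868], [0.4681, -0.0886], [0.4653, 0.1413]] [0.5214 0.0272 0.078 ] [np.float64(0.1096), np.float64(0.2299), np.float64(0.1093), np.float64(0.23)] [np.float64(90.6), np.float64(90.7), np.float64(0.9), np.float64(0.9)]
box [[0.5632, -0.012], [0.5572, -0.08], [0.4877, -0.076], [0.4918, -0.0058]] [ 0.525  -0.0435  0.128 ] [np.float64(0.0717), np.float64(0.0683), np.float64(0.0696), np.float64(0.0702)] [np.float64(84.9), np.float64(86.7), np.float64(-4.9), np.float64(-3.4)]
[[[25, 18, 184], [12, 16, 159], [15, 16, 157], [17, 21, 168], [19, 24, 179], [24, 20, 183]], [[28, 18, 183], [18, 20, 168], [17, 15, 158], [15, 19, 160], [19, 27, 180], [26, 20, 183]], [[26, 19, 184], [19, 21, 168], [5, 10, 146], [18, 20, 163], [20, 26, 180], [24, 21, 183]]]
```

```bash
cat >> h.py <<'E'
S=np.array([.5213,.0274,0]);YAW=np.radians(1.0)
RS=Ro.from_euler('z',YAW)
def w(P): return RS.apply(np.array(P,float))+S
def sh(P): return RS.inv().apply(np.array(P,float)-S)
E
python3 - <<'E'
from h import *
for n in("top","side"):
    c=robot.read_camera(n);h=cv2.cvtColor(c["image"],cv2.COLOR_BGR2HSV)
    def blob(lo,hi):
        m=cv2.inRange(h,lo,hi);k,_,st,ce=cv2.connectedComponentsWithStats(m);i=1+np.argmax(st[1:,4]);return st[i],ce[i]
    print(n,"orange",blob((3,140,80),(13,255,255)))
    print("pred lever_end, tip",proj(c,w([(0,.085,.242),(0,.085+.005,.263)])).round(1).tolist())
    print("pred box home/bottom corners of platform",proj(c,w([(.065,.125,.078),(.065,-.125,.078),(-.065,-.125,.078),(-.065,.125,.078)])).round(1).tolist())
    if n=="top":
        print("foot sh",sh(onz(c,[(225+350.5/7-.5,160+165.5/7-.5)],.183)))
        b,ce=blob((22,120,80),(32,255,255));print("yellow",b,onz(c,[ce],.05))
        print("box sh",sh([.525,-.0435,.078]))
        for nm,uv in(("beaker",(397,173)),("petri",(381,217)),("bottle",(195,236))):print(nm,onz(c,[uv],.05))
print(Ro.from_rotvec(robot.read_state()['orientation']).as_matrix().round(3))
E
```

```text
top orange (array([241, 175,   4,   7,  23], dtype=int32), array([242.52173913, 178.13043478]))
pred lever_end, tip [[246.8, 179.2], [244.4, 177.6]]
pred box home/bottom corners of platform [[239.1, 170.2], [317.3, 170.7], [317.4, 210.9], [238.2, 210.4]]
foot sh [[0.00141664 0.00749113 0.183     ]]
yellow [329 187  28  28 455] [[ 0.49991895 -0.18172277  0.05      ]]
box sh [ 0.00246206 -0.07095378  0.078     ]
beaker [[ 0.59392032 -0.35737027  0.05      ]]
petri [[ 0.44802399 -0.30422555  0.05      ]]
bottle [[0.37235976 0.28917265 0.05      ]]
side orange (array([234, 191,  10,  29, 184], dtype=int32), array([238.38586957, 204.47826087]))
pred lever_end, tip [[239.1, 197.0], [238.1, 189.2]]
pred box home/bottom corners of platform [[208.1, 261.5], [250.0, 218.5], [292.1, 226.7], [258.2, 273.6]]
[[ 0.937  0.348 -0.   ]
 [ 0.348 -0.937  0.001]
 [ 0.    -0.001 -1.   ]]
```

```bash
python3 -m inch '[[[2,-1.4,-2,0,0,0,-1],[3.9,-2.6,-2,0,0,0,-1],[3.9,-2.6,-1,0,0,0,-1],[3.9,-2.6,0,0,0,0,-1],[3.9,-2.6,0,0,0,0,-1]]]'
python3 -m inch '[[[3.9,-2.6,0,0,0,0,-1],[3.9,-2.6,0,0,0,0,-1],[3.9,-2.6,0,0,0,0,-1],[3.9,-2.6,0,0,0,0,-1],[3.9,-2.6,0,0,0,0,-1]]]'
python3 -m inch '[[[3.9,-2.6,0,0,0,0,-1],[3.9,-2.6,0,0,0,0,0.2],[0,0,0,0,0,-8.5,0.2],[0,0,0,0,0,-8.5,0.2],[0,0,0,0,0,-8.5,0.2]]]'
python3 -m inch '[[[0,0,0,0,0,-8.5,0.2],[0,0,0,0,0,-8.5,0.2],[0,0,0,0,0,-8.5,0.2],[0,0,0,0,0,-8.5,0.2],[0,0,0,0,0,-8.5,0.2]]]'
python3 - <<'E'
from h import *
s=robot.read_state();print(s);R=Ro.from_rotvec(s['orientation']).as_matrix();print(R.round(3),sh(s['tool_pos']),np.degrees(np.arctan2(R[1,0],R[0,0])))
E
```

```text
t: 0.75
tool_pos: [0.3332, -0.39, 0.2485]
orientation: [3.091, 0.555, 0.001]
force: [-0.1, 0.4, -0.6]
opening: 0.0929
t: 1.25
tool_pos: [0.4707, -0.1997, 0.248]
orientation: [3.092, 0.556, 0.001]
force: [0.9, -0.9, 0.1]
opening: 0.0929
t: 1.75
tool_pos: [0.525, -0.1248, 0.2476]
orientation: [-2.888, -1.235, 0.001]
force: [-0.4, -0.3, 0.0]
opening: 0.0653
t: 2.25
tool_pos: [0.5248, -0.1255, 0.2477]
orientation: [-2.246, -2.197, 0.0]
force: [-0.2, -0.1, -0.4]
opening: 0.0371
{'t': 2.25, 'q': array([-3.29737867e-01, -4.89246762e-02,  1.58287150e+00,  2.57994715e-06,
        1.60784458e+00, -3.07710284e-01]), 'dq': array([-6.60135610e-05, -5.56557141e-04, -1.81002407e-03, -4.33904207e-05,
        1.49239822e-03, -1.47317344e+00]), 'joint_torque': array([-1.85788076e-04, -4.71366978e+01, -4.96799362e+01,  6.62528118e-02,
        3.84383323e-02,  3.10936332e+00]), 'tool_pos': array([ 0.52480392, -0.12548827,  0.24773107]), 'orientation': array([-2.24564492e+00, -2.19671592e+00,  1.36833150e-04]), 'force': array([-0.22559457, -0.05681259, -0.44845607]), 'wrist_torque': array([-0.07166846, -0.05419012,  0.00016331]), 'opening': 0.037118397245917506}
[[ 0.022  1.    -0.   ]
 [ 1.    -0.022  0.   ]
 [ 0.    -0.    -1.   ]] [ 0.00083511 -0.15292614  0.24773107] 88.73791758930665
```

```bash
python3 -m inch '[[[0,0,3.8,0,0,-2.6,0.3],[0,0,3.8,0,0,0,0.3],[0,0,3.8,0,0,0,0.3],[0,0,3.8,0,7.5,0,0.3],[0,0,0,0,7.5,0,0.3]]]'
python3 - <<'E'
from h import *
s=robot.read_state();R=Ro.from_rotvec(s['orientation']).as_matrix();print(R.round(3),sh(s['tool_pos']),s['q'],s['opening'])
c=robot.read_camera("top");cv2.imwrite("pics/t1.png",cv2.resize(c["image"][140:245,215:375],None,fx=5,fy=5,interpolation=cv2.INTER_CUBIC))
E
```

```text
t: 2.75
tool_pos: [0.5219, -0.1221, 0.0909]
orientation: [-2.053, -2.093, -0.273]
force: [-0.3, -0.1, 0.0]
opening: 0.0326
[[-0.018  1.    -0.011]
 [ 0.964  0.02   0.267]
 [ 0.267 -0.006 -0.964]] [-0.00204647 -0.1495243   0.09088314] [-0.49870506  0.14979911  1.69446591  0.23308907  1.44222385 -0.56492927] 0.03262266987165873
```

View pics/t1.png

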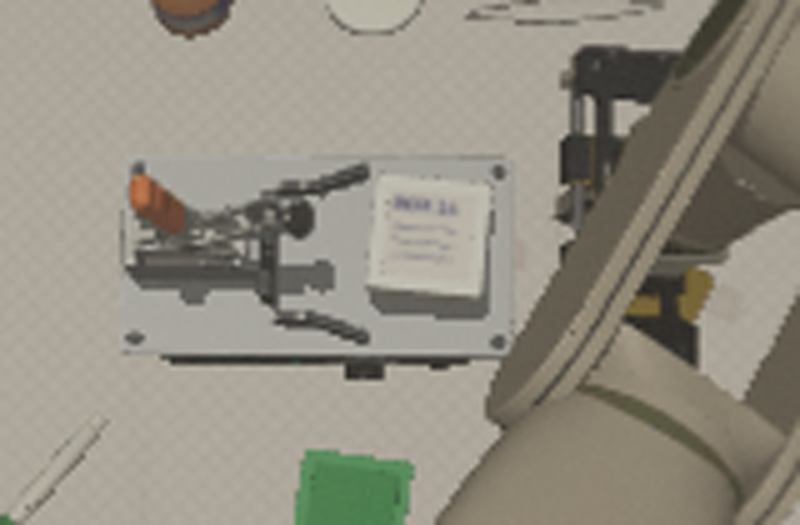

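The gripper stands square to the nest, clear to the right of the platform, with the box at about (430,235) in the crop still untouched. Now I push gently.

```bash
python3 -m inch '[[[1.45,0.2,0.4,0,0,0,0.3],[0.97,0,0.27,0,0,0,0.3],[0.48,0,0.13,0,0,0,0.3],[0.48,0,0.13,0,0,0,0.3],[0.48,0,0.13,0,0,0,0.3]]]'
python3 -m inch '[[[0.48,0,0.13,0,0,0,0.3],[0.48,0,0.13,0,0,0,0.3],[0.48,0,0.13,0,0,0,0.3],[0.48,0,0.13,0,0,0,0.3],[0.48,0,0.13,0,0,0,0.3]]]'
python3 - <<'E'
from h import *
s=robot.read_state();R=Ro.from_rotvec(s['orientation']).as_matrix();print(R.round(3),sh(s['tool_pos']),s['force'])
c=robot.read_camera("top");cv2.imwrite("pics/t2.png",cv2.resize(c["image"][140:245,215:375],None,fx=5,fy=5,interpolation=cv2.INTER_CUBIC))
E
```

```text
t: 3.3
tool_pos: [0.5266, -0.0844, 0.0963]
orientation: [-2.062, -2.101, -0.272]
force: [0.2, -0.5, 1.4]
opening: 0.0327
t: 3.8
tool_pos: [0.526, -0.0607, 0.0959]
orientation: [-2.064, -2.099, -0.272]
force: [-0.3, -2.0, 3.5]
opening: 0.0325
[[-0.016  1.    -0.004]
 [ 0.966  0.017  0.258]
 [ 0.258  0.    -0.966]] [ 0.00313777 -0.08816285  0.09585078] [-0.34111131 -2.00847908  3.45379665]
```

View pics/t2.png

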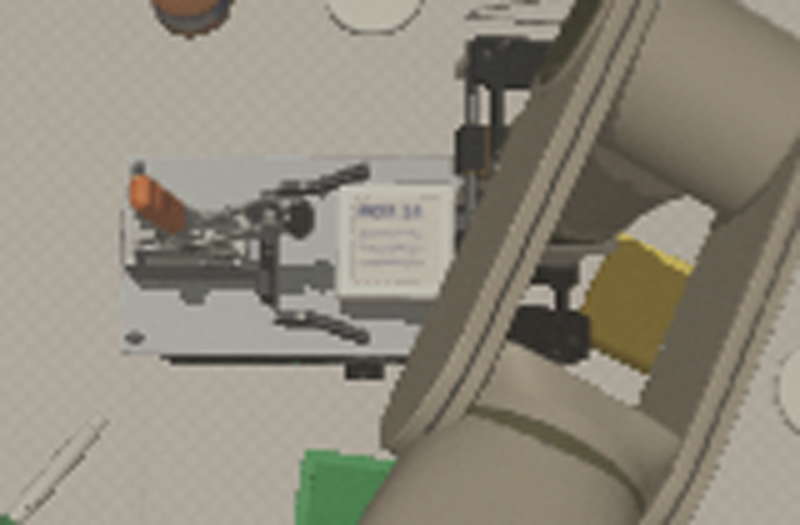

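Box is now square (yaw ≈ 0), near edge at about (450,240), entering the mouth. I continue.

```bash
python3 -m inch '[[[0.48,0,0.13,0,0,0,0.3],[0.48,0,0.13,0,0,0,0.3],[0.48,0,0.13,0,0,0,0.3],[0.48,0,0.13,0,0,0,0.3],[0.48,0,0.13,0,0,0,0.3]]]'
python3 -m inch '[[[0.24,0,0.06,0,0,0,0.3],[0.24,0,0.06,0,0,0,0.3]]]'
python3 - <<'E'
from h import *
s=robot.read_state();print(sh(s['tool_pos']),s['force'])
c=robot.read_camera("top");im=cv2.resize(c["image"][150:225,225:335],None,fx=7,fy=7,interpolation=cv2.INTER_CUBIC)
cv2.imwrite("pics/t3.png",im)
E
```

```text
t: 4.35
tool_pos: [0.5253, -0.0353, 0.0954]
orientation: [-2.063, -2.099, -0.272]
force: [0.7, -5.0, 2.9]
opening: 0.0324
t: 4.55
tool_pos: [0.5251, -0.0304, 0.0955]
orientation: [-2.062, -2.099, -0.271]
force: [0.1, -3.4, 2.2]
opening: 0.0326
[ 0.00280826 -0.05787303  0.09545359] [ 0.06984474 -3.42235708  2.15923806]
```

View pics/t3.png

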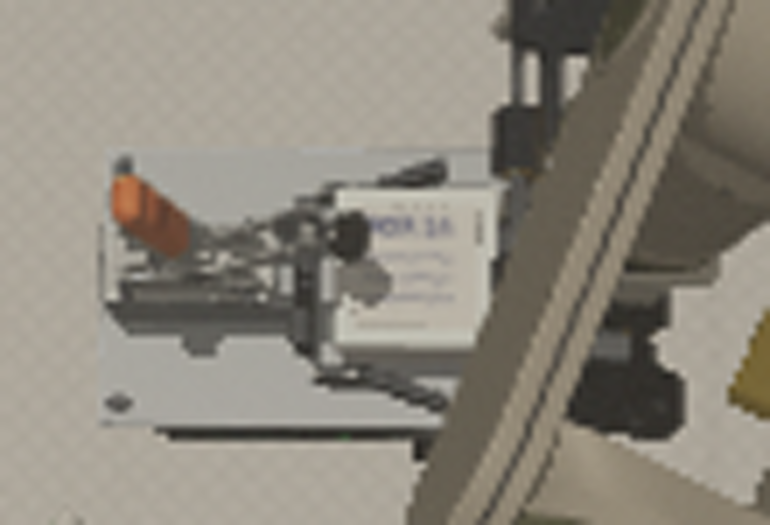

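The box is in the nest between the rails, its front edge at about (338,265) nearly at the stop plate (~(312,265)). Now finer steps until the force rises.

```bash
python3 -m inch '[[[0.2,0,0.05,0,0,0,0.3],[0.1,0,0.03,0,0,0,0.3],[0,0,0,0,0,0,0.3]]]'
python3 -m inch '[[[0.1,0,0.03,0,0,0,0.3],[0,0,0,0,0,0,0.3]]]'
python3 -m inch '[[[0.1,0,0.03,0,0,0,0.3],[0,0,0,0,0,0,0.3]]]'
python3 - <<'E'
from h import *
s=robot.read_state();print(sh(s['tool_pos']),s['force'])
E
```

```text
t: 4.9
tool_pos: [0.525, -0.0274, 0.0954]
orientation: [-2.062, -2.098, -0.271]
force: [0.1, -0.9, 2.7]
opening: 0.0328
t: 5.1
tool_pos: [0.5251, -0.0265, 0.0954]
orientation: [-2.063, -2.098, -0.271]
force: [-0.9, -1.5, 1.5]
opening: 0.0324
t: 5.3
tool_pos: [0.5251, -0.0255, 0.0954]
orientation: [-2.063, -2.098, -0.272]
force: [-0.5, -1.8, 0.8]
opening: 0.0325
[ 0.00287703 -0.05295938  0.09544557] [-0.48474581 -1.76057525  0.82114827]
```

```bash
python3 -m inch '[[[0.1,0,0.03,0,0,0,0.3],[0,0,0,0,0,0,0.3]]]'
python3 -m inch '[[[0.1,0,0.03,0,0,0,0.3],[0,0,0,0,0,0,0.3]]]'
python3 -m inch '[[[0.1,0,0.03,0,0,0,0.3],[0,0,0,0,0,0,0.3]]]'
```

```text
t: 5.5
tool_pos: [0.5251, -0.0244, 0.0955]
orientation: [-2.063, -2.099, -0.272]
force: [0.1, -2.3, 1.2]
opening: 0.033
t: 5.7
tool_pos: [0.5251, -0.0234, 0.0955]
orientation: [-2.063, -2.099, -0.272]
force: [0.3, -1.5, 1.9]
opening: 0.0325
t: 5.9
tool_pos: [0.5251, -0.0223, 0.0954]
orientation: [-2.063, -2.099, -0.272]
force: [-0.3, -2.9, 1.4]
opening: 0.0324
```

```bash
python3 -m inch '[[[0.1,0,0.03,0,0,0,0.3],[0,0,0,0,0,0,0.3]]]'
python3 -m inch '[[[0.1,0,0.03,0,0,0,0.3],[0,0,0,0,0,0,0.3]]]'
python3 - <<'E'
from h import *
s=robot.read_state();print(sh(s['tool_pos']),s['force'])
c=robot.read_camera("top");im=cv2.resize(c["image"][150:225,225:335],None,fx=7,fy=7,interpolation=cv2.INTER_CUBIC)
cv2.imwrite("pics/t4.png",im)
print(proj(c,w([(0.03575,.02575,.128),(-.03575,.02575,.128),(0.03575,-.04575,.128)]))*7-np.array([225,150])*7)
E
```

```text
t: 6.1
tool_pos: [0.5251, -0.0213, 0.0954]
orientation: [-2.063, -2.099, -0.272]
force: [1.3, -1.9, 1.7]
opening: 0.0328
t: 6.3
tool_pos: [0.5251, -0.0209, 0.0955]
orientation: [-2.064, -2.099, -0.271]
force: [-0.3, -5.7, 2.0]
opening: 0.0325
[ 0.00299743 -0.0484022   0.09545723] [-0.28772796 -5.66136293  2.03228596]
[[310.51943368 181.22624028]
 [308.27692408 340.82709989]
 [472.65484678 182.18498705]]
```

View pics/t4.png

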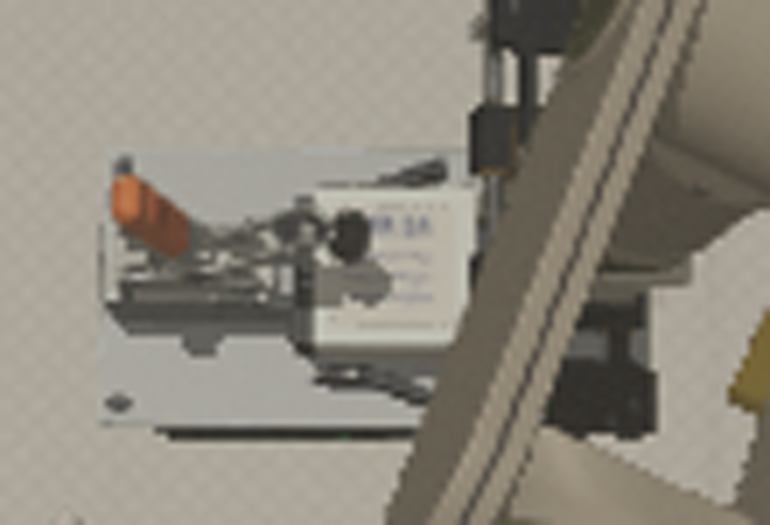

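The box's front edge (~x 314) now touches the stop plate and the force went up. One or two more pushes to confirm it is hard home.

```bash
python3 -m inch '[[[0.1,0,0.03,0,0,0,0.3],[0,0,0,0,0,0,0.3]]]'
python3 -m inch '[[[0.05,0,0.01,0,0,0,0.3],[0,0,0,0,0,0,0.3],[0,0,0,0,0,0,0.3]]]'
```

```text
t: 6.55
tool_pos: [0.5251, -0.0208, 0.0955]
orientation: [-2.065, -2.1, -0.269]
force: [-1.3, -8.8, 3.5]
opening: 0.0327
t: 6.85
tool_pos: [0.525, -0.0207, 0.0955]
orientation: [-2.065, -2.1, -0.269]
force: [-1.8, -10.7, 3.0]
opening: 0.0323
```

```bash
python3 -m inch '[[[-0.3,0,-0.08,0,0,0,0.3],[-1,0,-0.27,0,0,0,0.3],[-2.9,0,-0.8,0,0,0,0.3],[-2.9,0,-0.8,0,0,0,0.3],[0,0,0,0,0,0,0.3]]]'
python3 -m inch '[[[0.8,0,-3,0,0,0,1],[1.16,0,-4.35,0,0,0,1],[1.16,0,-4.35,0,0,0,1],[1.16,0,-4.35,0,0,0,1],[1.16,0,-4.35,0,0,0,1]]]'
python3 -m inch '[[[0,0,0,0,-7.5,0,1],[0,0,0,0,-7.5,0,1],[0,0,0,0,0,0,1],[0,0,0,0,0,0,1]]]'
python3 - <<'E'
from h import *
s=robot.read_state();R=Ro.from_rotvec(s['orientation']).as_matrix();print(R.round(3),sh(s['tool_pos']),s['force'],s['q'])
d=RS.inv().as_matrix();T=w([0,.05,.30])-s['tool_pos'];print("tool delta cm",R.T@T*100)
c=robot.read_camera("top");cv2.imwrite("pics/t5.png",cv2.resize(c["image"][140:245,215:375],None,fx=5,fy=5,interpolation=cv2.INTER_CUBIC))
E
```

```text
t: 7.35
tool_pos: [0.5263, -0.0954, 0.0956]
orientation: [-2.066, -2.096, -0.271]
force: [-0.0, 0.2, 0.3]
opening: 0.0327
t: 7.85
tool_pos: [0.5259, -0.0918, 0.3085]
orientation: [-2.061, -2.098, -0.272]
force: [0.2, -0.4, -0.4]
opening: 0.001
t: 8.25
tool_pos: [0.5261, -0.091, 0.3066]
orientation: [-2.197, -2.242, -0.002]
force: [-0.1, -1.2, -0.4]
opening: 0.0006
[[-0.02   1.    -0.001]
 [ 1.     0.02   0.003]
 [ 0.003 -0.001 -1.   ]] [ 0.00274765 -0.11842331  0.306587  ] [-0.10942794 -1.20108369 -0.38544256] [-0.26895254 -0.06669228  1.49418747  0.00231792  1.71549834 -0.28883395]
tool delta cm [16.84125731 -0.22779728  0.70261386]
```

View pics/t5.png

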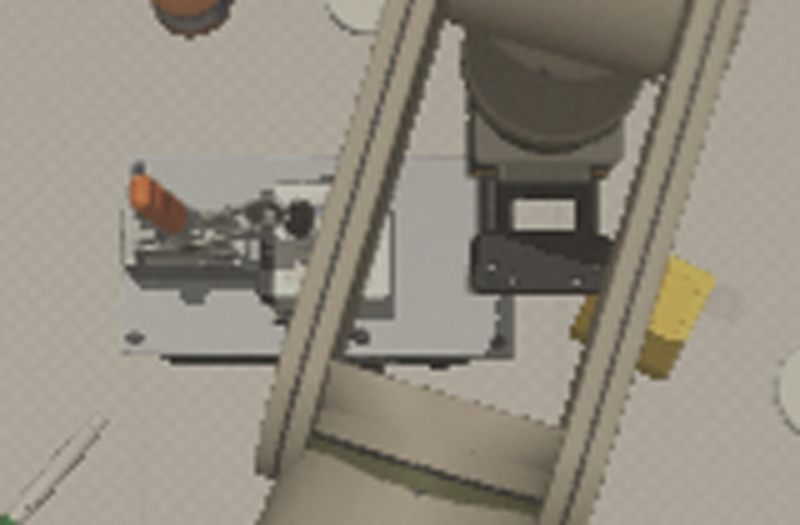

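The box stayed home (lid's left edge at ~(272,240) at the stop), the hand is clear. On to the lever.

```bash
python3 -m inch '[[[4.2,-0.2,0,0,0,0,1],[4.2,0,0,0,0,0,1],[4.2,0,0,0,0,0,1],[4.2,0,0,0,0,0,1],[0,0,0,0,0,0,1]]]'
python3 -m inch '[[[0,0,2,0,0,0,1],[0,0,2,0,0,0,1],[0,0,2,0,0,0,1],[0,0,0.3,0,0,0,1],[0,0,0,0,0,0,1]]]'
python3 - <<'E'
from h import *
s=robot.read_state();R=Ro.from_rotvec(s['orientation']).as_matrix();print(sh(s['tool_pos']),s['force'])
p=s['tool_pos']
for q in[(77.5,242),(103.5,239),(120.5,226),(130.5,205),(135.5,189),(139.5,172)]:
    t=w([0,q[0]/1e3,q[1]/1e3]);print((R.T@(t-p)*100).round(2));p=t
c=robot.read_camera("side");cv2.imwrite("pics/s1.png",cv2.resize(c["image"][130:290,180:340],None,fx=3.7,fy=3.7,interpolation=cv2.INTER_CUBIC))
E
```

```text
t: 8.8
tool_pos: [0.5208, 0.0786, 0.3059]
orientation: [-2.196, -2.24, -0.001]
force: [-0.2, 0.1, 0.1]
opening: 0.0009
t: 9.3
tool_pos: [0.5209, 0.074, 0.2429]
orientation: [-2.203, -2.236, 0.002]
force: [0.2, -0.0, 0.5]
opening: 0.0003
[0.00043359 0.04661743 0.24294838] [ 0.23751361 -0.00493549  0.52633951]
[ 3.09 -0.05  0.1 ]
[ 2.6 -0.   0.3]
[ 1.7 -0.   1.3]
[1.  0.  2.1]
[0.5 0.  1.6]
[0.4 0.  1.7]
```

View pics/s1.png

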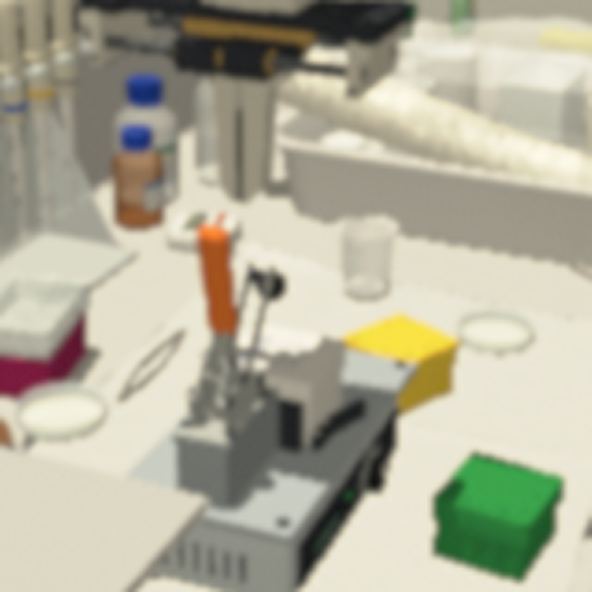

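```bash
python3 - <<'E'
from h import *
c=robot.read_camera("side")
tp=robot.read_state()['tool_pos'];print("tcp px",proj(c,[tp]))
x=c["image"][170:205,246];print(x[:,0].tolist());print(c["image"][170:205,243][:,0].tolist())
h=cv2.cvtColor(c["image"],cv2.COLOR_BGR2HSV);print([h[r,236:242].tolist() for r in range(188,196)])
for n,uv in(("fingertip",(246,183.5)),("levertop",(237.5,191))):
    o,d=ray(c,[uv]);k=((S[0] if n=="levertop" else tp[0])-o[0])/d[0,0];print(n,sh(o+d[0]*k))
E
```

```text
tcp px [[245.43391281 189.87570001]]
[118, 118, 117, 118, 118, 118, 117, 118, 117, 117, 117, 118, 123, 142, 171, 193, 201, 204, 203, 200, 198, 196, 194, 192, 195, 203, 213, 217, 218, 213, 204, 192, 183, 170, 154]
[101, 101, 100, 100, 101, 102, 104, 104, 104, 105, 104, 105, 113, 137, 172, 196, 204, 206, 210, 209, 198, 178, 152, 129, 126, 139, 152, 159, 166, 177, 188, 193, 184, 170, 162]
[[[23, 36, 221], [21, 33, 234], [15, 54, 231], [10, 82, 225], [11, 76, 226], [19, 44, 232]], [[19, 46, 228], [19, 45, 234], [13, 66, 225], [10, 82, 218], [13, 61, 226], [21, 31, 237]], [[14, 81, 241], [14, 81, 239], [12, 92, 227], [12, 85, 221], [17, 53, 230], [22, 28, 241]], [[12, 141, 248], [12, 141, 247], [12, 145, 240], [11, 125, 235], [14, 82, 236], [20, 47, 238]], [[13, 189, 248], [13, 187, 249], [13, 187, 247], [12, 172, 243], [11, 133, 236], [13, 87, 228]], [[12, 205, 240], [13, 204, 243], [13, 203, 243], [12, 198, 238], [11, 177, 226], [10, 129, 204]], [[11, 208, 218], [12, 207, 225], [12, 208, 226], [11, 209, 220], [11, 194, 200], [11, 148, 176]], [[12, 208, 183], [11, 207, 190], [12, 207, 192], [12, 207, 186], [11, 195, 174], [11, 150, 158]]]
fingertip [0.00141567 0.04382972 0.25976714]
levertop [0.00156597 0.08971421 0.25828457]
```

```bash
python3 - <<'E'
from h import *
a=cv2.imread("pics/side0.png").astype(int);b=robot.read_camera("side")["image"].astype(int)
d=np.abs(a-b).max(2)
for r in range(172,200): print(r,d[r,234:262].tolist())
E
```

```text
172 [1, 0, 1, 2, 12, 24, 31, 33, 39, 56, 64, 39, 16, 13, 27, 43, 47, 46, 38, 19, 4, 1, 0, 1, 0, 0, 0, 1]
173 [0, 0, 1, 4, 17, 32, 39, 40, 45, 60, 68, 43, 23, 18, 29, 41, 55, 65, 57, 31, 8, 1, 1, 1, 0, 1, 0, 1]
174 [1, 1, 0, 5, 22, 45, 56, 57, 61, 76, 83, 56, 35, 33, 46, 61, 80, 89, 72, 36, 10, 1, 1, 1, 0, 1, 1, 1]
175 [1, 1, 1, 7, 28, 57, 70, 72, 77, 93, 100, 75, 53, 52, 68, 77, 89, 95, 77, 38, 9, 1, 1, 1, 1, 0, 1, 1]
176 [1, 0, 1, 7, 29, 59, 75, 76, 82, 98, 107, 83, 61, 62, 76, 80, 88, 95, 75, 37, 8, 1, 0, 1, 0, 1, 1, 0]
177 [0, 1, 1, 7, 27, 57, 71, 72, 77, 94, 101, 78, 54, 59, 75, 81, 87, 92, 70, 35, 9, 1, 1, 0, 1, 1, 0, 0]
178 [1, 1, 0, 4, 21, 44, 57, 59, 65, 78, 84, 59, 45, 54, 73, 80, 85, 85, 65, 34, 8, 0, 1, 0, 1, 1, 1, 1]
179 [0, 0, 0, 2, 10, 25, 40, 44, 50, 63, 72, 59, 52, 63, 75, 77, 75, 68, 51, 24, 5, 1, 0, 1, 1, 1, 1, 1]
180 [1, 1, 1, 1, 3, 13, 31, 47, 58, 77, 90, 82, 75, 75, 74, 66, 53, 41, 27, 12, 2, 1, 1, 1, 1, 1, 1, 0]
181 [0, 1, 1, 1, 1, 11, 30, 54, 74, 98, 110, 97, 81, 74, 61, 43, 28, 16, 6, 2, 1, 1, 0, 1, 1, 1, 1, 0]
182 [1, 0, 0, 0, 1, 5, 18, 41, 68, 91, 102, 91, 7
[... 878 characters left out ...]
0, 1, 0, 2, 1, 1, 1, 1, 0, 1, 0, 0, 0, 1, 0, 1, 0, 1, 1, 1, 0, 1, 1, 0, 1, 1]
193 [1, 1, 1, 1, 0, 1, 1, 1, 1, 1, 1, 1, 1, 1, 1, 1, 1, 1, 1, 1, 0, 0, 0, 1, 1, 0, 1, 1]
194 [2, 1, 1, 1, 0, 1, 1, 0, 0, 1, 1, 1, 1, 1, 2, 0, 1, 1, 0, 1, 1, 1, 0, 1, 1, 1, 1, 1]
195 [1, 1, 1, 0, 1, 0, 1, 0, 0, 1, 0, 1, 1, 1, 1, 0, 1, 0, 1, 1, 1, 1, 1, 1, 1, 1, 0, 0]
196 [2, 1, 1, 1, 0, 1, 1, 1, 1, 1, 1, 1, 1, 0, 0, 1, 0, 1, 1, 0, 1, 1, 0, 0, 0, 0, 1, 1]
197 [1, 1, 1, 0, 1, 0, 1, 0, 1, 1, 1, 1, 1, 0, 0, 1, 1, 1, 0, 1, 1, 1, 1, 1, 0, 1, 1, 1]
198 [1, 1, 2, 1, 0, 1, 1, 1, 0, 1, 1, 1, 0, 1, 1, 1, 0, 0, 1, 1, 0, 0, 1, 1, 0, 0, 0, 1]
199 [1, 1, 1, 2, 1, 1, 1, 1, 1, 1, 1, 0, 0, 2, 0, 1, 1, 1, 1, 0, 1, 1, 0, 1, 0, 0, 1, 1]
```

The side view puts the fingertips ~16 mm higher than the reported TCP (tip at row 184 instead of 190, level with the lever's top at 191). The box push also ended ~4.5 mm further than a TCP-ended finger should, which fits a 15° tilt. So I lower by 1.6 cm and re-check.

```bash
python3 -m inch '[[[0,0,0.8,0,0,0,1],[0,0,0.8,0,0,0,1],[0,0,0,0,0,0,1]]]'
python3 - <<'E'
from h import *
a=cv2.imread("pics/side0.png").astype(int);c=robot.read_camera("side");b=c["image"].astype(int)
d=np.abs(a-b).max(2)[:,242:252]
tp=robot.read_state()['tool_pos'];print(tp,proj(c,[tp]),[(r,int(d[r].max())) for r in range(180,200)])
E
```

```text
t: 9.75
tool_pos: [0.5206, 0.0753, 0.2263]
orientation: [-2.201, -2.24, 0.003]
force: [-0.4, 1.1, -0.8]
opening: 0.0007
[0.52079398 0.07531865 0.22691417] [[245.76176153 197.13542185]] [(180, 99), (181, 121), (182, 125), (183, 126), (184, 125), (185, 125), (186, 126), (187, 127), (188, 121), (189, 110), (190, 82), (191, 49), (192, 18), (193, 4), (194, 2), (195, 1), (196, 2), (197, 1), (198, 1), (199, 1)]
```

```bash
python3 -m inch '[[[1.5,0,0,0,0,0,1],[1.4,0,0,0,0,0,1],[0.9,0,0.1,0,0,0,1],[0.9,0,0.1,0,0,0,1],[0.8,0,0.1,0,0,0,1]]]'
python3 -m inch '[[[0.6,0,0.4,0,0,0,1],[0.6,0,0.45,0,0,0,1],[0.5,0,0.45,0,0,0,1],[0,0,0,0,0,0,1]]]'
python3 - <<'E'
from h import *
s=robot.read_state();print(sh(s['tool_pos']),s['force'])
c=robot.read_camera("side");cv2.imwrite("pics/s2.png",cv2.resize(c["image"][130:290,180:340],None,fx=3.7,fy=3.7,interpolation=cv2.INTER_CUBIC))
E
```

```text
t: 10.3
tool_pos: [0.5205, 0.1313, 0.2249]
orientation: [2.201, 2.241, 0.0]
force: [0.5, -1.3, -0.0]
opening: 0.0005
t: 10.7
tool_pos: [0.5195, 0.1477, 0.2106]
orientation: [-2.201, -2.24, 0.002]
force: [-0.5, -0.1, 0.0]
opening: 0.0007
[0.00030399 0.12030433 0.21064019] [-0.45968737 -0.08333392  0.03918011]
```

View pics/s2.png

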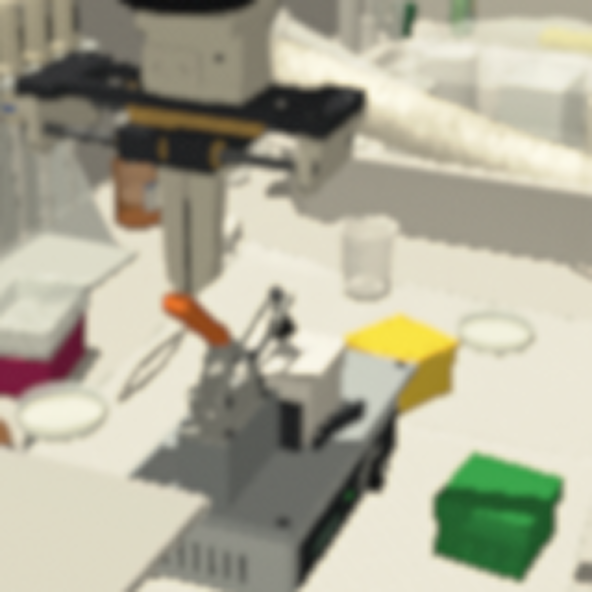

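The lever (end at (175,303)) is about half over, with the fingertips (bottom ~(195,290)) on its face and the arm coming down. I continue along the path.

```bash
python3 -m inch '[[[0.35,0,0.7,0,0,0,1],[0.35,0,0.7,0,0,0,1],[0.3,0,0.7,0,0,0,1],[0,0,0,0,0,0,1]]]'
python3 -m inch '[[[0.2,0,0.5,0,0,0,1],[0.15,0,0.5,0,0,0,1],[0.15,0,0.6,0,0,0,1],[0,0,0,0,0,0,1]]]'
python3 -m inch '[[[0.1,0,0.4,0,0,0,1],[0.1,0,0.4,0,0,0,1],[0,0,0,0,0,0,1]]]'
python3 -m inch '[[[0.1,0,0.3,0,0,0,1],[0.1,0,0.3,0,0,0,1],[0,0,0,0,0,0,1]]]'
python3 - <<'E'
from h import *
s=robot.read_state();print(sh(s['tool_pos']),s['force'])
E
```

```text
t: 11.15
tool_pos: [0.5194, 0.1574, 0.1894]
orientation: [-2.201, -2.24, 0.002]
force: [0.2, -0.5, 0.8]
opening: 0.0008
t: 11.55
tool_pos: [0.5198, 0.1628, 0.1746]
orientation: [-2.201, -2.24, -0.001]
force: [-0.3, 1.4, 3.5]
opening: 0.0004
t: 11.85
tool_pos: [0.5195, 0.164, 0.1659]
orientation: [-2.202, -2.24, 0.002]
force: [-0.2, -0.3, 0.2]
opening: 0.0006
t: 12.15
tool_pos: [0.5194, 0.1662, 0.1601]
orientation: [-2.202, -2.24, 0.002]
force: [-0.4, 0.6, 0.2]
opening: 0.0005
[0.00054894 0.1387633  0.16006774] [-0.39459482  0.63668867  0.20718648]
```

```bash
python3 -m inch '[[[0,0,0.2,0,0,0,1],[0,0,0,0,0,0,1]]]'
python3 -m inch '[[[0,0,0.2,0,0,0,1],[0,0,0,0,0,0,1]]]'
python3 -m inch '[[[0,0,0.1,0,0,0,1],[0,0,0,0,0,0,1]]]'
```

```text
t: 12.35
tool_pos: [0.5197, 0.1661, 0.1586]
orientation: [-2.202, -2.24, 0.001]
force: [0.9, 0.1, -1.0]
opening: 0.0004
t: 12.55
tool_pos: [0.5198, 0.1662, 0.1567]
orientation: [-2.202, -2.24, 0.0]
force: [0.3, 1.2, -0.3]
opening: 0.0006
t: 12.75
tool_pos: [0.5198, 0.1662, 0.1558]
orientation: [-2.202, -2.24, 0.0]
force: [0.0, -0.1, -0.3]
opening: 0.0005
```

```bash
python3 -m inch '[[[0,0,-1,0,0,0,1],[0,0,-4,0,0,0,1],[0,0,-4.5,0,0,0,1],[0,0,-4.5,0,0,0,1],[4,-2,0,0,0,0,1]]]'
python3 -m inch '[[[4,-2,0,0,0,0,1],[4,-2,0,0,0,0,1],[3,-2,0,0,0,0,1],[0,0,0,0,0,0,1],[0,0,0,0,0,0,1]]]'
python3 - <<'E'
from h import *
s=robot.read_state();print(sh(s['tool_pos']),s['force'])
a=robot.read_camera("top")["image"][125:275,165:415];c=robot.read_camera("side");b=c["image"][180:290,190:340]
print((proj(c,w([(0,.147,.172),(0,-.01,.128)]))-[190,180])*4+[0,0],)
cv2.imwrite("pics/f.png",np.vstack([cv2.resize(a,(533,320),interpolation=cv2.INTER_CUBIC),cv2.resize(b,(533,270)if 0 else (376,276),interpolation=cv2.INTER_CUBIC).__class__(0) if 0 else cv2.copyMakeBorder(cv2.resize(b,(376,276),interpolation=cv2.INTER_CUBIC),0,0,0,157,cv2.BORDER_CONSTANT)]))
E
```

```text
t: 13.25
tool_pos: [0.5037, 0.2038, 0.305]
orientation: [2.203, 2.229, 0.016]
force: [0.7, 1.3, 0.8]
opening: 0.0005
t: 13.75
tool_pos: [0.4371, 0.3153, 0.2968]
orientation: [2.2, 2.242, 0.001]
force: [-0.4, -0.4, 0.1]
opening: 0.0009
[-0.07919018  0.28934179  0.29677906] [-0.41417159 -0.35720447  0.06242312]
[[149.78234874 226.17465643]
 [260.96657385 176.16012065]]
```

View pics/f.png

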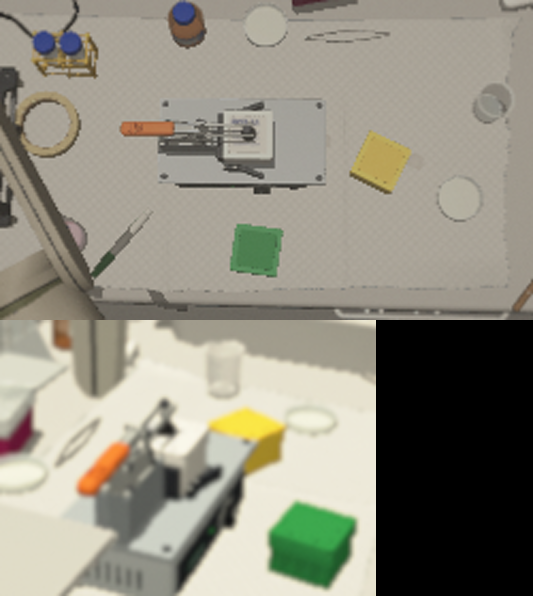

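```bash
python3 - <<'E'
from h import *
a=cv2.imread("pics/top0.png").astype(int);c=robot.read_camera("top");b=c["image"].astype(int);d=np.abs(a-b).max(2)
for n,(u,v) in dict(beaker=(397,173),petri=(381,217),yellow=(343,201),green=(285,242)).items(): print(n,d[v-14:v+14,u-14:u+14].max())
h=cv2.cvtColor(c["image"],cv2.COLOR_BGR2HSV)[170:200,215:255];m=cv2.inRange(h,(3,110,60),(15,255,255));ys,xs=np.where(m)
print("lever end",sh(onz(c,[(215+xs.min(),170+np.median(ys))],.172)))
a=cv2.imread("pics/side0.png").astype(int);b=robot.read_camera("side")["image"].astype(int);print("bottle side diff",np.abs(a-b).max(2)[310:365,250:285].max())
print(robot.read_state()['t'],robot.close_job())
E
```

```text
beaker 7
petri 6
yellow 7
green 7
lever end [[-0.00284665  0.16530529  0.172     ]]
bottle side diff 103
the job is handed in; nothing more can be done
13.95 None
```

```bash
python3 - <<'E'
from h import *
a=cv2.imread("pics/side0.png")
try: b=robot.read_camera("side")["image"]
except Exception as e: print(e); raise SystemExit
for i in(a,b):
    h=cv2.cvtColor(i,cv2.COLOR_BGR2HSV)[295:370,235:300]
    for lo,hi in(((110,120,60),(130,255,255)),((150,40,60),(179,255,255))):
        y,x=np.where(cv2.inRange(h,lo,hi));print(len(x),x.mean()+235,y.mean()+295,x.min()+235,y.max()+295)
E
```

```text
the job is handed in; nothing more can be done
```

I pushed the box home and the clamp lever over until it snapped. The job was handed in at 13.95 s, with one check on the pink bottle unexplained.

- **Box:** I pushed it along the platform with the two fingertips, which squared it up as it went into the nest. Against the stop, the push rose from about 2 N to about 10.7 N while the box stopped moving. It was only pushed, never lifted or tipped.
- **Lever:** The push peaked near 3.5 N, then dropped to zero. The lever ran ahead of the fingers and stayed there. My last pictures show it level towards +y and the foot on the middle of the lid. Its free end measured at shaker y 165 mm, against about 169 mm expected. I did not measure the foot force or the lever angle directly.
- **Bystanders:** The beaker, petri dish and the yellow and green look-alikes are unchanged in the top view. The hand finished well above everything, reading no contact force.

**Checks that disagreed:**
- **Pink bottle:** the region around it in the side view changed from the first picture (difference 103). I ran that check in the same script that handed the job in, so I could not look again. The likely cause is the parked arm or its shadow, which hid most of the bottle in the top view. The tool frame stayed about 0.3 m up there, the bottle is 105 mm tall, and no contact force showed, but I have not confirmed that it stood still.
- **Fingertip height:** in the side view the closed fingertips were about 16 mm above the reported tool point. I lowered the lever push by that much, and it worked.

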